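# Lock the mandoline's hand guard over its blade

### The arm

A 6-joint arm with a two-finger parallel gripper is mounted at the origin on the work surface. World frame = base frame: x ahead of the robot, y to its left, z up, the work surface at z = 0. Lengths are in mm, angles in rad, forces in N, time in s.
With the tool pointing down it reaches from about 350 to 775 mm from the base axis. Payload 7.3 kg.
Tool frame: the origin (TCP) lies at the very end of the fingers, on their centre line; the grasp point (between the pads) lies 19 mm behind it; z points along the fingers, y is the line along which they close (so a half turn about z gives the same grasp; the last joint's range is limited). The gripper opens to 92 mm and grips with 3 to 60 N. Pads are 19 mm wide; open, the fingers measure 130 mm over their backs; the gripper's body (75 mm by 190 mm) begins 47 mm behind the grasp point.
Start: joints at [-0.146, 0.342, 1.524, -0, 1.275, -0.146], TCP at [525.019, 0.019, 226.741] pointing down, gripper open.
Joint ranges: [-2.53, 2.53], [-0.77, 2.02], [0.04, 2.7], [-1, 4.14], [0.28, 2.66], [-3.11, 3.11]. Speed limits (rad/s): [2.57, 2.57, 3.14, 3.14, 3.14, 3.14].

### API

Orientations are given as [roll, pitch, yaw] about the fixed x, y, z axes, in that order (R = Rz(yaw) Ry(pitch) Rx(roll)).
In Python, from plant import bot gives the robot as it stands.
- The arm moves only by the tool jog_arm, never from a script. Its argument "targets" is a list of rows, each an object with "xyz": the shift along the tool's x, y, z as a fraction of full scale, a list of three; "spin": the turn about the tool's z as a fraction of full scale. In form: [{"xyz": [x, y, z], "spin": spin}, ...]. A call has exactly 10 rows; each row shifts and turns the commanded pose from where the row before left it, along the tool's axes as they then stand; what a row does not reach is not made up. Full scale, the value 1, is 80 mm for a shift and 0.1 rad for a turn. A row lasts 1/8 s, in which the tool goes at most 62.5 mm and 10.7 degrees, less where a joint would pass 70% of its speed; a pose out of reach is approached as far as the arm can. A call with a number of a shift or a turn outside -1 to 1 is refused whole. A call with a gripper value outside its range is refused whole. "gripper" is the opening in per cent of the stroke, from 0 (shut) to 100 (fully open), set as the call begins (left out, the last holds). The fingers move at their own pace and stop on an object; the grip force is fixed at half the most. Time passes only in rows, so rows that do not move let the fingers close, or fill a call up. It gives the time, the measured TCP pose, the force, the opening and the grip force at its end, in the units of the state.
- bot.get_obs(): the state, without advancing time (a new reading comes with each control period).
- bot.capture(name): name is "scene" or "side" or "wrist"; returns the picture (400x640x3 uint8, blue, green, red); there is no depth.
- bot.get_calibration(name): a dict with "vfov" (degrees; the focal length in pixels is half the picture's height over the tangent of half this angle, whatever the lens; pixels are square), "cx", "cy" (the principal point, pixels), "eye" and "rotation" of the camera in the world. Camera axes: x right, y down, z forward; pixel columns grow to the right and rows downward; lengths in mm; the calibration is good to about 2 mm. A picture is of the moment at which its call begins: read the wrist's pose just before it. get_calibration takes no time and is no camera call; for the wrist camera it gives the pose at the moment of the call.
- bot.close_job(): hands the job in; it is judged then, once.
The state is a dict: "time": time; "joint_positions": joint angles; "dq": joint speeds; "tau": joint torques, N m; "tool_pos": TCP position; "tcp_rot": TCP orientation; "contact_force": force on the tool from outside, world axes, zero at the start; "moment": the same for the moment, N m; "grip_width": finger opening in mm; "finger_force": force on a finger pad.
Only numpy, scipy, OpenCV 4.12 (cv2) and the standard library are available. Lean on these libraries where they do the work, as an engineer would, in place of code of your own. Each camera call takes 0.05 s, during which the arm holds its last target. There are 200 camera calls.

### The job

Make the mandoline slicer safe to put away: press the spring stop's thumb pad down with a fingertip and, while holding it down, push the white hand guard along the track past the stop. Push the guard on until it is fully home over the blade, so that the stop springs back up behind it, and take the hand away. Only press and push: do not lift the guard, and leave the food, tubs and peeler standing where they are.

Things in the scene. Friction and masses are not known exactly. Their poses are not given: they have to be found in the camera images.
- slicer: mandoline slicer stuck to the counter: black frame 330 mm long, steel runway, loop handle at its +x end. Origin at counter height on the track's middle line, level with the stop tooth's rear face. x: the way the guard travels, to the blade; z up. Side rails |y| = 54 to 60 mm, x -125 to 135 mm, tops 37 mm high; from x = 15 mm lips hold the guard down. A wall ends the track at x = 121 mm
- guard: white plastic hand guard, loose in the track with little play, axes as the slicer's, about 0.24 kg: deck 110 (x) x 105 x 5 mm, black knob 48 mm wide in its middle, top 62 mm up. Origin: middle of the deck's underside, 26 mm above the counter. In the slicer's frame it starts at x = -45 to 5 mm; fully home is x = 66 mm, against the end wall. Less than 3 N pushes it
- guard_back (a point): middle of the rear face of the guard's upright rear wall, the face to push towards +x: 86 mm wide (y = -43 to 43 mm in the guard's frame), from 31 to 64 mm above the counter; this point is 47 mm above the counter, at x = -55 mm in the guard's frame. Nothing stands behind it but the open track
- tooth (a point): middle of the top of the steel stop tooth in the track, 8 x 8 mm, at slicer x = 0 to 8, y = -40 to -32 mm, 25 mm above the counter when up. A lug under the guard's deck meets it: the raised tooth halts the guard at slicer x = 25 mm. Pushed on with the stop held down, the guard rides over it and keeps it down by itself, until the stop springs up behind the guard from x = 63 mm on
- catch_pad (a point): centre of the top of the stop's thumb pad: ribbed steel plate over the rail on the slicer's -y side, x = -60 to -8, y = -78 to -50 mm, top 50 mm above the counter when up, 42 when fully down. It clears guard and rail always. With the guard halted at the tooth, its rear wall is level with the pad's middle: one finger can press the pad and slide along it while the other pushes the wall
- catch (a joint): travel of the spring stop (pad and tooth together) straight down, 0 = up, 0.008 m = fully down; the tooth lets the guard's lug by from about 0.0065 m. The spring takes 3 N to start and 6 N at the bottom, and brings it up when let go
- small_tub: small tub with a cream lid, 74 mm across, 58 mm tall, origin under its centre; leave alone
- gravy_tub: round tub with a black lid, 96 mm across, 105 mm tall, origin under its centre; leave alone
- soup_tub: like gravy_tub, another filling; leave alone
- salad_bowl: low black bowl with lid, 156 mm across, 55 mm tall, origin under its centre; leave alone
- loaf: piece of brown loaf, 100 x 92 x 68 mm, origin under its centre; leave alone
- potato: half a sweet potato on its cut face, 62 mm across, 44 mm tall, origin under its centre; leave alone
- peeler: vegetable peeler lying flat, 140 x 60 x 18 mm, handle along its -x, origin under it; leave alone
Things that resemble listed ones, but are neither listed nor needed, are in the scene too. Leave any blue, green or pink look-alike of the guard alone.

How it is judged (in metres and radians):
On the way:
1. with the fingers holding the thumb pad down, the guard has been pushed onto the stop, at least 2 mm past where the raised tooth halts it (value of joint catch above 0.005 m and contact force between the fingers and catch above 0.3 N and x of guard in the frame of slicer above 0.027 m).
At the end, for the whole second after the job is handed in: the guard lies in its track within 4 mm of fully home, at rest, the stop is up again behind it (within 2 mm of its top position), and the robot is clear of everything (x of guard in the frame of slicer above 0.062 m and z of guard in the frame of slicer below 0.031 m and value of joint catch below 0.002 m and linear speed of guard below 0.01 m/s); the robot touches nothing.
It fails at once if the guard is lifted (more than 8 mm off its runners) (z of guard in the frame of slicer above 0.034 m).
It fails at once if food, a tub or the peeler is moved more than 25 mm (distance of any of small_tub, gravy_tub, soup_tub, salad_bowl, loaf, potato, peeler from where it was at the start of the episode above 0.025 m).
It also fails if it takes over 35 s, if anything falls off the work surface, if the arm or the gripper's body presses on something with over 40 N, if the wrist force passes 120 N, or if a joint passes its speed limit or range.

## Working session

There is one attempt and no reset: what is moved stays moved. The work goes in short steps, Python scripts to look and compute and a tool call to move; the robot and the scene stay as the last step left them, time stands still between calls to the robot, and variables do not carry over. Pictures are saved under pics/ and viewed, at most 10 in all, crops included, and the job is handed in when it is done.

Besides the shell and the picture viewer there is one more tool, called after "Request:" by a JSON object that holds its "api" and its "payload", one argument or row to a line. jog_arm: Moves the arm, as the interface text tells. Shift numbers are shares of 80 mm and turn numbers shares of 0.1 rad, none past 1 either way. Its arguments: {"type":"object","properties":{"targets":{"type":"array","items":{"type":"object","properties":{"xyz":{"type":"array","items":{"type":"number"}},"spin":{"type":"number"}}}},"gripper":{"type":"number"}},"required":["targets"]}

```bash
mkdir -p pics; python3 - <<'E'
from plant import bot
import cv2
for n in ("scene","side"):
    cv2.imwrite(f"pics/{n}0.png",bot.capture(n)); print(n,bot.get_calibration(n))
o=bot.get_obs();print(o)
E
```

```text
scene {'vfov': 57.29986085812519, 'cx': 316.9147190932806, 'cy': 198.17901534114844, 'eye': array([1064.51657349, -563.5418698 ,  551.45257746]), 'rotation': array([-2.13674752, -0.00400105,  0.82369749])}
side {'vfov': 48.64107804401034, 'cx': 314.07975953355, 'cy': 199.5291544852437, 'eye': array([ -31.69888743, -803.48112276, 1000.18092343]), 'rotation': array([-2.35344951, -0.01512364, -0.59437666])}
{'time': 0.1, 'joint_positions': array([-1.45997768e-01,  3.42672195e-01,  1.52489251e+00,  4.61240385e-06,
        1.27539204e+00, -1.46003312e-01]), 'dq': array([ 4.39660833e-06, -1.11095635e-03, -4.34408101e-03, -2.54197070e-04,
        1.18294026e-03,  5.88417931e-04]), 'tau': array([ 1.49919495e-03, -4.32001984e+01, -2.44694173e+01,  7.19219679e-02,
        5.25739230e-02, -9.79429342e-05]), 'tool_pos': array([5.24652897e+02, 7.58886548e-02, 2.26114634e+02]), 'tcp_rot': array([-3.14024372e+00, -2.02818639e-04,  1.57080039e+00]), 'contact_force': array([ 0.51222665, -0.41713423,  1.06568116]), 'moment': array([ 0.08948315,  0.00174999, -0.01185823]), 'finger_force': 0.0, 'grip_width': 91.70968593176815}
```

View pics/scene0.png

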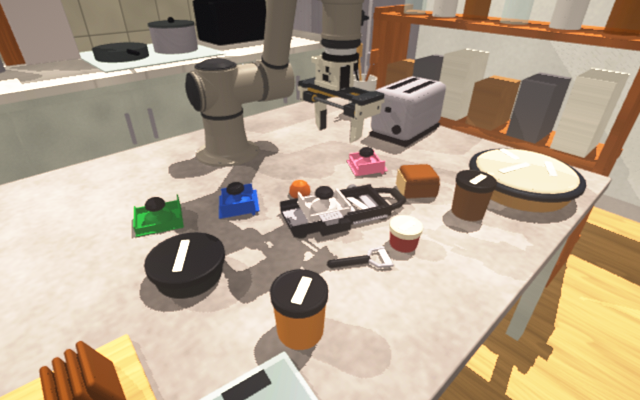

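View pics/side0.png

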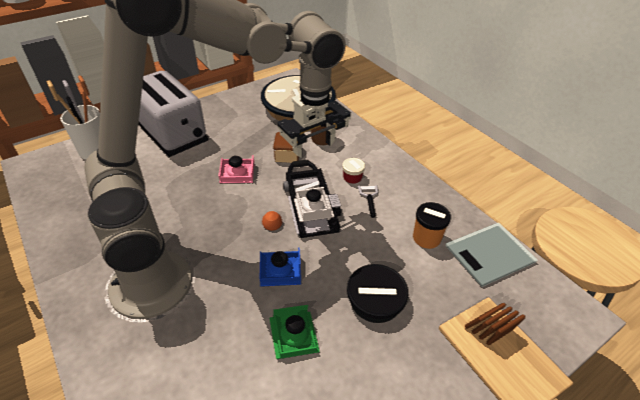

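The white guard is at scene (322,205) and side (313,205), on the black slicer. Its handle is at scene (400,195) and side (300,170). The look-alikes are pink (367,162), blue (238,200) and green (158,215) in the scene view, and I'm leaving those alone. Next is a close crop with the wrist view.

```bash
cat > h.py <<'E'
import numpy as np,cv2
from scipy.spatial.transform import Rotation as R
from plant import bot
def cam(n):
    c=bot.get_calibration(n); f=200/np.tan(np.radians(c['vfov']/2))
    r=np.array(c['rotation']); r=R.from_euler('xyz',r).as_matrix() if r.shape==(3,) else r
    return f,c['cx'],c['cy'],np.array(c['eye']),r
def ray(n,uv,z,c=None):
    f,cx,cy,e,r=c or cam(n); d=r@np.array([(uv[0]-cx)/f,(uv[1]-cy)/f,1]); return e+d*(z-e[2])/d[2]
def proj(n,p,c=None):
    f,cx,cy,e,r=c or cam(n); q=r.T@(np.array(p,float)-e); return np.array([cx+f*q[0]/q[2],cy+f*q[1]/q[2]])
E
python3 - <<'E'
from h import *
w=bot.capture("wrist"); cv2.imwrite("pics/wrist0.png",w)
a=cv2.resize(cv2.imread("pics/scene0.png")[170:245,265:415],(800,400),interpolation=cv2.INTER_CUBIC)
b=cv2.resize(cv2.imread("pics/side0.png")[150:245,265:365][:, :],(210,200))
cv2.imwrite("pics/crop0.png",a)
print(bot.get_calibration("wrist"))
print("tcp in scene/side",proj("scene",[525,0,227]),proj("side",[525,0,227]))
print("guard",ray("scene",(322,193),75),ray("side",(313,196),75))
for z in(0,):print(ray("scene",(404,195),30),ray("side",(300,165),30))
E
```

```text
{'vfov': 66.13905966409519, 'cx': 320.44258735230693, 'cy': 196.67900200710253, 'eye': array([524.78111101,  69.99993611, 384.64639602]), 'rotation': array([2.87870859e+00, 2.05247575e-03, 4.76247879e-04])}
tcp in scene/side [336.96708092 134.96787838] [313.93190401 149.1522665 ]
guard [506.4886839  -26.89296012  75.        ] [506.57571814 -26.33876388  75.        ]
[610.56088594 180.03042745  30.        ] [579.51847067 159.38015036  30.        ]
```

View pics/wrist0.png

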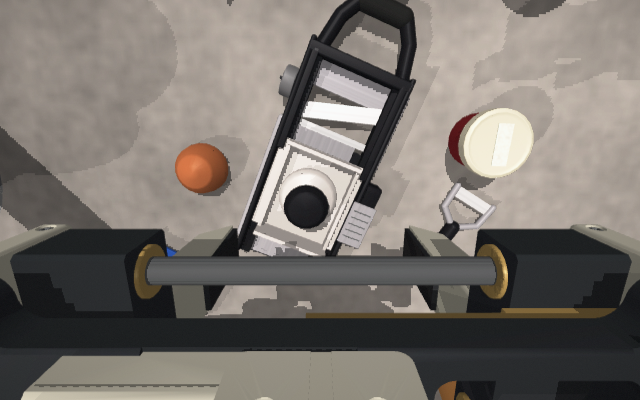

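View pics/crop0.png

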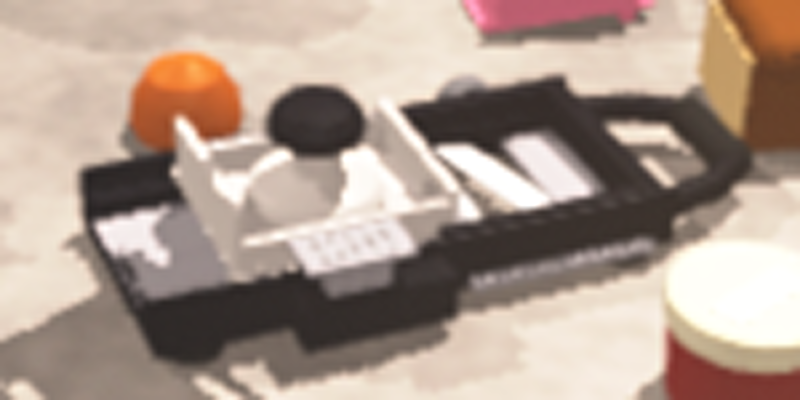

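The wrist view shows the slicer clearly. The knob is at (306,206), the ribbed pad around (357,224) and the frame's far corners at (315,38) and (413,80). The white guard sits in the track and it is the only white one, so the choice is settled. Next I compute the slicer frame.

```bash
python3 - <<'E'
from h import *
sc=lambda u,v:(265+u/5.333,170+v/5.333)
P={}
for k,n,uv,z in [("farL","wrist",(315,38),37),("farR","wrist",(413,80),37),
 ("rearL","scene",sc(85,173),37),("rearR","scene",sc(150,300),37),("farLs","scene",sc(560,80),37),("farRs","scene",sc(673,190),37),
 ("pad a","wrist",(351,203),50),("pad b","wrist",(376,208),50),("pad c","wrist",(361,248),50),("pad d","wrist",(338,242),50),
 ("knob","wrist",(306,206),88),("knob s","scene",sc(316,105),88),("gfrontL","wrist",(290,139),64),("gfrontR","wrist",(364,168),64),
 ("grearTop","scene",sc(178,120),64),("grearTopR","scene",sc(243,240),64)]:
    P[k]=ray(n,uv,z); print(k,P[k].round(1))
# slicer yaw from wrist lines / rails
ax=(P["farL"]+P["farR"]-P["rearL"]-P["rearR"])[:2]; print("yaw",np.arctan2(ax[1],ax[0]),"len",np.linalg.norm(ax)/2,
 "width",np.linalg.norm((P["farL"]-P["farR"])),np.linalg.norm(P["rearL"]-P["rearR"]))
d=(P["farL"]-P["farR"])[:2];print("yaw from far bar",np.arctan2(d[1],d[0])-np.pi/2)
d=(P["pad a"]+P["pad b"]-P["pad c"]-P["pad d"])[:2]/2;print("pad yaw",np.arctan2(d[1],d[0]),np.linalg.norm(d),"pad c",sum(P["pad "+i] for i in "abcd")/4)
E
```

```text
farL [518.4 145.5  37. ]
farR [622.4 105.   37. ]
rearL [424.3 -93.9  37. ]
rearR [ 524.  -135.9   37. ]
farLs [521.3 143.7  37. ]
farRs [625.2 103.7  37. ]
pad a [558.8 -27.4  50. ]
pad b [587.4 -33.3  50. ]
pad c [572.1 -82.8  50. ]
pad d [544.8 -75.2  50. ]
knob [509.6 -19.6  88. ]
knob s [514.2 -26.8  88. ]
gfrontL [492.8  45.2  64. ]
gfrontR [570.1  15.1  64. ]
grearTop [451.3 -57.2  64. ]
grearTopR [ 546.3 -100.9   64. ]
yaw 1.189674715172421 len 258.7417922796187 width 111.6245967138633 108.21169194794861
yaw from far bar 1.1987389829136381
pad yaw 1.2771694702869847 50.749364686681986 pad c [565.77218977 -54.68616975  50.        ]
```

Request:
{"api": "jog_arm", "payload": {
  "gripper": 49,
  "targets": [
    {"xyz":[-0.33,-0.034,0],"spin":0},
    {"xyz":[-0.33,-0.034,0],"spin":0},
    {"xyz":[-0.33,-0.034,0],"spin":0},
    {"xyz":[-0.33,-0.034,0],"spin":0},
    {"xyz":[0,0,0.3],"spin":0.95},
    {"xyz":[0,0,0.3],"spin":0.95},
    {"xyz":[0,0,0.3],"spin":0.95},
    {"xyz":[0,0,0.3],"spin":0.96},
    {"xyz":[0,0,0],"spin":0},
    {"xyz":[0,0,0],"spin":0}
  ]
}}

```text
time: 1.4
tool_pos: [514.6, -105.7, 131.5]
tcp_rot: [3.141, -0.0, 1.192]
contact_force: [0.1, -0.9, 0.3]
grip_width: 44.7
finger_force: 0.0
```

```bash
python3 - <<'E'
from h import *
o=bot.get_obs(); print(o['tool_pos'],o['tcp_rot'],o['grip_width'],o['contact_force'])
w=bot.capture("wrist")
O=np.array([520.9,.2]);t=1.19;ex=np.array([np.cos(t),np.sin(t)]);ey=np.array([-ex[1],ex[0]])
S=lambda x,y,z:[*(O+x*ex+y*ey),z]
for p,c in [((-60,-78,50),(0,0,255)),((-8,-78,50),(0,0,255)),((-8,-50,50),(0,0,255)),((-60,-50,50),(0,0,255)),((135,60,37),(0,255,0)),((135,-60,37),(0,255,0)),((-78,43,64),(255,0,0)),((-78,-43,64),(255,0,0)),((32,-43,64),(255,0,0)),((32,43,64),(255,0,0))]:
    q=proj("wrist",S(*p)); cv2.circle(w,tuple(int(round(a)) for a in q),2,c,-1)
cv2.imwrite("pics/wrist1.png",w)
E
```

```text
[ 514.58706153 -105.70475408  131.47169841] [ 3.14059680e+00 -5.46298841e-05  1.19168586e+00] 44.715765825073845 [ 0.09048264 -0.85941721  0.25518711]
```

View pics/wrist1.png

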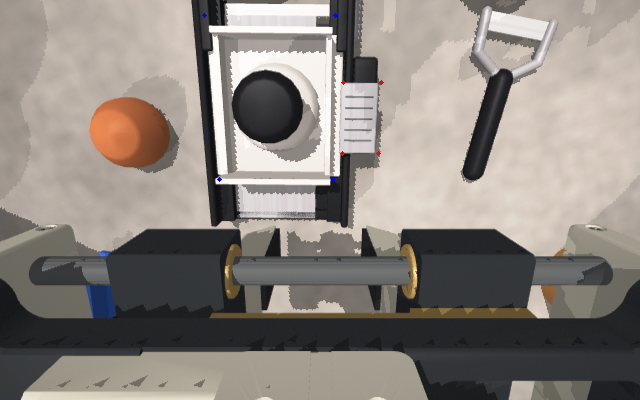

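The overlay matches. The pad outline is within about 2 px of (341–378, 83–153), and the guard's rear wall at row 181 agrees with slicer x = −78. Next I go down to z = 56, above the pad and below the wall top, and push the guard up near the stop.

Request:
{"api": "jog_arm", "payload": {
  "targets": [
    {"xyz":[0,-0.018,0.236],"spin":0},
    {"xyz":[0,0,0.236],"spin":0},
    {"xyz":[0,0,0.236],"spin":0},
    {"xyz":[0,0,0.236],"spin":0},
    {"xyz":[0.1,0,0],"spin":0},
    {"xyz":[0.1,0,0],"spin":0},
    {"xyz":[0.1,0,0],"spin":0},
    {"xyz":[0.1,0,0],"spin":0},
    {"xyz":[0.1,0,0],"spin":0},
    {"xyz":[0.1,0,0],"spin":0}
  ]
}}

```text
time: 2.7
tool_pos: [530.9, -59.9, 55.3]
tcp_rot: [3.141, -0.0, 1.19]
contact_force: [-0.2, -0.9, 0.9]
grip_width: 45.0
finger_force: 0.2
```

Request:
{"api": "jog_arm", "payload": {
  "targets": [
    {"xyz":[0.05,0,0],"spin":0},
    {"xyz":[0.05,0,0],"spin":0},
    {"xyz":[0.03,0,0],"spin":0},
    {"xyz":[0,0,0],"spin":0},
    {"xyz":[0,0,0],"spin":0},
    {"xyz":[0,0,0],"spin":0},
    {"xyz":[-0.03,0,0],"spin":0},
    {"xyz":[-0.02,0,0],"spin":0},
    {"xyz":[0,0,0],"spin":0},
    {"xyz":[0,0,0],"spin":0}
  ]
}}

```text
time: 3.95
tool_pos: [533.1, -54.6, 55.2]
tcp_rot: [3.142, -0.0, 1.19]
contact_force: [0.5, 0.1, 0.2]
grip_width: 45.1
finger_force: 0.0
```

```bash
python3 - <<'E'
from h import *
a=bot.capture("scene")[170:245,265:415]
b=bot.capture("wrist")[0:235,150:450]
cv2.imwrite("pics/c2.png",np.vstack([cv2.resize(a,(600,300),interpolation=cv2.INTER_CUBIC),cv2.resize(b,(600,300))]))
O=np.array([520.9,.2]);t=1.19;ex=np.array([np.cos(t),np.sin(t)]);ey=np.array([-ex[1],ex[0]])
d=bot.get_obs()['tool_pos'][:2]-O;print(d@ex,d@ey)
E
```

```text
-46.256777827065186 -31.628620456634053
```

View pics/c2.png

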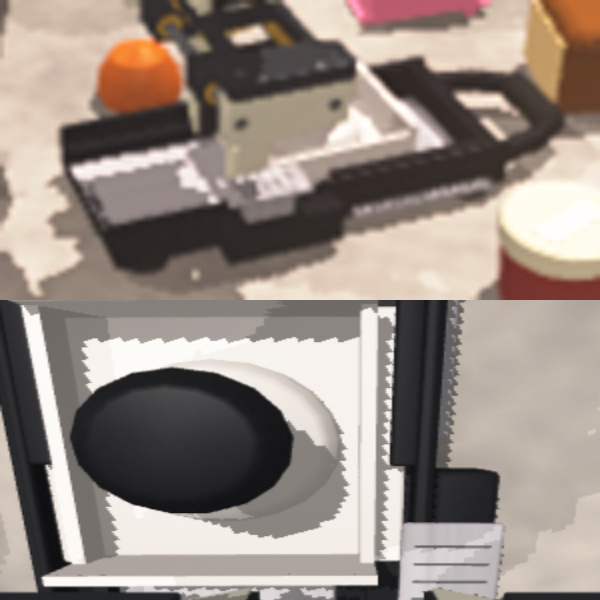

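The guard is up near the stop and a finger is over the ribbed pad. Now I press it down.

Request:
{"api": "jog_arm", "payload": {
  "targets": [
    {"xyz":[0,0,0.04],"spin":0},
    {"xyz":[0,0,0.04],"spin":0},
    {"xyz":[0,0,0.04],"spin":0},
    {"xyz":[0,0,0.02],"spin":0},
    {"xyz":[0,0,0.01],"spin":0},
    {"xyz":[0,0,0],"spin":0},
    {"xyz":[0,0,0],"spin":0},
    {"xyz":[0,0,0],"spin":0},
    {"xyz":[0,0,0],"spin":0},
    {"xyz":[0,0,0],"spin":0}
  ]
}}

```text
time: 5.3
tool_pos: [533.1, -54.5, 43.5]
tcp_rot: [3.141, -0.0, 1.19]
contact_force: [-2.6, 0.4, 4.8]
grip_width: 44.9
finger_force: 2.6
```

Request:
{"api": "jog_arm", "payload": {
  "targets": [
    {"xyz":[0,0,0.01],"spin":0},
    {"xyz":[0,0,0.01],"spin":0},
    {"xyz":[0,0,0],"spin":0},
    {"xyz":[0,0,0],"spin":0},
    {"xyz":[0.05,0,0],"spin":0},
    {"xyz":[0.05,0,0],"spin":0},
    {"xyz":[0.05,0,0],"spin":0},
    {"xyz":[0,0,0],"spin":0},
    {"xyz":[0,0,0],"spin":0},
    {"xyz":[0,0,0],"spin":0}
  ]
}}

```text
time: 6.55
tool_pos: [538.2, -43.6, 42.1]
tcp_rot: [3.14, -0.0, 1.19]
contact_force: [0.2, -0.9, 5.5]
grip_width: 45.0
finger_force: 2.8
```

Request:
{"api": "jog_arm", "payload": {
  "targets": [
    {"xyz":[0.05,0,0],"spin":0},
    {"xyz":[0.05,0,0],"spin":0},
    {"xyz":[0.05,0,0],"spin":0},
    {"xyz":[0.05,0,0],"spin":0},
    {"xyz":[0.05,0,0],"spin":0},
    {"xyz":[0.05,0,0],"spin":0},
    {"xyz":[0.05,0,0],"spin":0},
    {"xyz":[0.03,0,0],"spin":0},
    {"xyz":[0,0,0],"spin":0},
    {"xyz":[0,0,0],"spin":0}
  ]
}}

```text
time: 7.8
tool_pos: [549.5, -15.5, 42.1]
tcp_rot: [3.14, -0.0, 1.19]
contact_force: [-0.3, -0.7, 5.6]
grip_width: 44.7
finger_force: 2.8
```

Request:
{"api": "jog_arm", "payload": {
  "targets": [
    {"xyz":[0.02,0,0],"spin":0},
    {"xyz":[0.02,0,0],"spin":0},
    {"xyz":[0.02,0,0],"spin":0},
    {"xyz":[0.01,0,0],"spin":0},
    {"xyz":[0,0,0],"spin":0},
    {"xyz":[0,0,0],"spin":0},
    {"xyz":[0,0,0],"spin":0},
    {"xyz":[0,0,0],"spin":0},
    {"xyz":[0,0,0],"spin":0},
    {"xyz":[0,0,0],"spin":0}
  ]
}}

```text
time: 9.05
tool_pos: [551.0, -11.5, 42.1]
tcp_rot: [3.14, 0.002, 1.19]
contact_force: [-2.8, -6.6, 7.0]
grip_width: 45.1
finger_force: 5.6
```

The force rose to about 7 N against the end wall, so the guard is home. Now I back off slightly and lift away.

Request:
{"api": "jog_arm", "payload": {
  "targets": [
    {"xyz":[-0.02,0,0],"spin":0},
    {"xyz":[-0.02,0,0],"spin":0},
    {"xyz":[0,0,-0.05],"spin":0},
    {"xyz":[0,0,-0.1],"spin":0},
    {"xyz":[0,0,-0.3],"spin":0},
    {"xyz":[0,0,-0.4],"spin":0},
    {"xyz":[-0.3,0,-0.4],"spin":0},
    {"xyz":[-0.3,0,0],"spin":0},
    {"xyz":[-0.3,0,0],"spin":0},
    {"xyz":[0,0,0],"spin":0}
  ]
}}

```text
time: 10.3
tool_pos: [522.0, -80.7, 141.5]
tcp_rot: [-3.14, 0.0, 1.188]
contact_force: [0.3, 0.5, -0.5]
grip_width: 45.2
finger_force: 0.0
```

```bash
python3 - <<'E'
from h import *
a=bot.capture("scene")[170:245,265:415]
b=bot.capture("wrist")[0:235,100:500]
cv2.imwrite("pics/c3.png",np.vstack([cv2.resize(a,(560,280),interpolation=cv2.INTER_CUBIC),cv2.resize(b,(560,310))]))
print(bot.get_obs()['time'])
O=np.array([520.9,.2]);t=1.19;ex=np.array([np.cos(t),np.sin(t)]);ey=np.array([-ex[1],ex[0]])
for y in(-43,43):print(proj("wrist",[*(O+11*ex+y*ey),64]))
for z in(50,42):print(z,[proj("wrist",[*(O+x*ex+y*ey),z]).round() for x,y in((-8,-78),(-60,-78),(-60,-50))])
E
```

```text
10.4
[336.97923881  93.4332054 ]
[219.13622712  93.49017708]
50 [array([380., 120.]), array([377., 184.]), array([343., 184.])]
42 [array([378., 120.]), array([375., 182.]), array([343., 182.])]
```

View pics/c3.png

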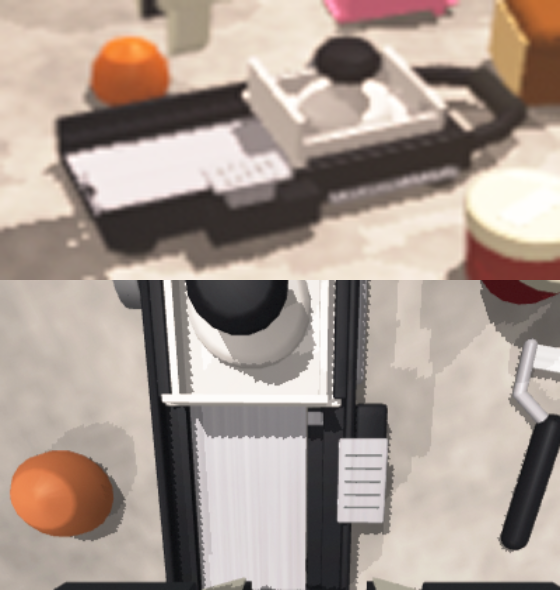

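The guard's rear wall is at wrist row 91, against 93 predicted for home, and the tooth is visible just behind it. I'll check that the pad is up by comparing its patch with the first scene picture.

```bash
python3 - <<'E'
from h import *
a=cv2.imread("pics/scene0.png");b=bot.capture("scene")
t=a[212:226,322:346]   # pad + skirt
r=cv2.matchTemplate(b[204:236,312:356],t,cv2.TM_CCOEFF_NORMED);_,m,_,l=cv2.minMaxLoc(r);print(m,l,"(10,8)=unmoved")
O=np.array([520.9,.2]);q=O-34*np.array([.372,.928])-64*np.array([-.928,.372])
print(proj("scene",[*q,50]),proj("scene",[*q,42]))
E
```

```text
0.9983781576156616 (10, 8) (10,8)=unmoved
[330.97265135 216.17007743] [330.89010865 218.91461567]
```

The pad matches its original raised position with no shift, where fully down would have moved it about 3 px. The stop is up, so I'm handing in.

```bash
python3 -c "
from plant import bot
print(bot.close_job())"
```

```text
the job is handed in; nothing more can be done
None
```

The job is handed in with no verdict shown; my last check had the guard fully home over the blade, the stop sprung back up behind it, and the arm clear at about 10 s.

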